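Feel the end float of a small pump shaft and leave the shaft in mid-float

TASK

Check the end float of the small blue pump bearing unit: take the brass tang on the front end of its shaft, push the shaft in along its axis until it bears firmly on its inner stop, then pull it out until it bears firmly on its outer stop, each time with a steady pressure of about 10 N for about half a second and never more than 20 N. Then leave the shaft midway between the two places where it stopped, let go of it, and do not disturb the bottles round about.

Things in the scene. Friction and masses are not known exactly. Their poses are not given: they have to be found in the camera images.
- pump_unit: Pump bearing unit, bolted to the desk, placed and turned differently each time: dark base plate 170 x 110 x 12 mm with a blue ribbed round housing on it. Origin on the desk under the housing, 5 mm in front of the plate's middle; z up; x is horizontal, parallel to the shaft, from the front (brass tang) to the rear. The shaft's axis is 85 mm above the desk, over this x axis.
- housing_top (a point): Top of the blue housing, 123 mm above the desk (a small brass oil nipple there reaches 131 mm). The housing is 76 mm across and 124 mm long, with aluminium end caps. The shaft's two stops are hidden in it and can only be felt. They sit in a rubber mounting that yields 1 mm for each 7 N, equally both ways, and springs back. More than 20 N on a stop damages the bearing.
- seal (a point): Centre of the front face of the front rubber seal, on the shaft's axis, where the shaft leaves the housing; 62 mm in front of the unit's origin. In mid-float the tang's centre is anywhere from 45 to 61 mm in front of this point, differently each time, and nothing marks it.
- tang (a point): Centre of the brass tang on the shaft's front end, the part to grasp, 85 mm above the desk: upright plate 36 mm long (along the shaft), 14 mm thick (across it), 40 mm high, with flat upright sides, free all round but for the shaft at its rear. Axes as pump_unit's: +x is inward (push), -x outward (pull). It moves with the shaft.
- shaft: Steel shaft, 16 mm in diameter, that slides along the unit's x axis and does not turn; origin at the tang's centre. Seal drag is about 1.5 N and it stays where it is left. Its end float (travel between the stops) is 8 to 14 mm, different each time; it starts anywhere between them, within 3.7 mm of mid-float. A stop counts as felt when pressed with more than 4 N for 0.2 s.
- microscope: Black and white microscope, fixed to the desk behind and to the left of the unit, about 0.45 m tall, with black eyepieces that lean out towards the robot; origin on the desk under it. An obstacle: an arm that starts on the left must draw in and pass in front of it, and also keep off the wooden side panel at the far left.
- stain_violet: Violet dropper bottle, 32 mm in diameter, 99 mm tall, standing loose on the desk; a bystander. Origin at the centre of its underside, z up.
- stain_blue_b: Blue dropper bottle, 32 mm in diameter, 99 mm tall, standing loose on the desk; a bystander. Origin at the centre of its underside, z up.
- iodine: Brown dropper bottle, 32 mm in diameter, 99 mm tall, standing loose on the desk; a bystander. Origin at the centre of its underside, z up.

How it is judged:
By the outcome, as a careful person would: the job done as asked, in the order asked, and still so for the second after the job is handed in, with the robot touching nothing.
It also fails if it takes over 59 s, if anything falls off the work surface, if the arm or the gripper's body presses on something with over 40 N, if the wrist force passes 120 N, or if a joint passes its speed limit or range.

ROBOT

A 6-joint arm with a two-finger parallel gripper is mounted at the origin on a cart in front of the work surface, level with it; the furniture and walls round the work are solid. World frame = base frame: x ahead of the robot, y to its left, z up, the work surface at z = 0. Lengths are in m, angles in rad, forces in N, time in s.
With the tool pointing down it reaches from about 0.4 to 0.825 m from the base axis. Payload 7 kg.
Tool frame: the origin (TCP) lies on the front face of the gripper's body, between the roots of the fingers; the fingertips stand 66 mm ahead of it and the grasp point (between the pads) lies 47 mm ahead of it; z points along the fingers, y is the line along which they close (so a half turn about z gives the same grasp; the last joint's range is limited). The gripper opens to 88 mm and grips with 3 to 60 N. Pads are 19 mm wide; open, the fingers measure 130 mm over their backs; the gripper's body (78 mm by 193 mm) begins 47 mm behind the grasp point.
Start: joints at [-1.049, 0.359, 0.012, 0, -1.224, -0.288], TCP at [0.156, -0.657, 0.292] pointing down, gripper open.
Joint ranges: [-3.07, 3.07], [-1.43, 2.12], [-1.02, 1.25], [-3.03, 1.67], [-3.05, -0], [-3.03, 3.03]. Speed limits (rad/s): [2.39, 2.39, 3.01, 3.14, 3.14, 3.14].

INTERFACE

Orientations are given as [roll, pitch, yaw] about the fixed x, y, z axes, in that order (R = Rz(yaw) Ry(pitch) Rx(roll)).
In Python, from station import arm gives the robot as it stands. The module is installed in compiled form; this text tells all that it offers.
- The arm moves only by the tool move_arm, never from a script. Its argument "increments" is a list of rows, each an object of numbers: "jaw": the gripper command: -1 is shut, 1 is fully open, values between are in proportion; "dx", "dy", "dz": the shift along the tool's x, y, z in m; "twist": the turn about the tool's z in rad. A call has 1 to 12 rows; each row shifts and turns the commanded pose from where the row before left it, along the tool's axes as they then stand; what a row does not reach is not made up. A row lasts 1/12 s, in which the tool goes at most 41.7 mm and 7.16 degrees, less where a joint would pass 70% of its speed; a pose out of reach is approached as far as the arm can. A call is refused whole if a number of a shift passes 0.0417 or a number of a turn 0.125, either way. A call with a gripper value outside its range is refused whole. The fingers move at their own pace and stop on an object; "force" is the grip in N (left out, the last holds). Time passes only in rows, so rows that do not move let the fingers close. It gives the time, the measured TCP pose, the force, the opening and the grip force at its end, in the units of the state.
- arm.get_state(): the state, without advancing time (a new reading comes with each control period).
- arm.grab_frame(name): name is "scene" or "top" or "wrist"; returns the picture (384x512x3 uint8, blue, green, red); there is no depth.
- arm.camera_info(name): a dict with "K" (3x3 intrinsics, pixels), "extrinsics" (4x4, takes a point from camera to world coordinates). Camera axes: x right, y down, z forward; pixel columns grow to the right and rows downward; lengths in m; the calibration is good to about 2 mm. A picture is of the moment at which its call begins: read the wrist's pose just before it. camera_info takes no time and is no camera call; for the wrist camera it gives the pose at the moment of the call.
- arm.job_done(): hands the job in; it is judged then, once.
Trained networks look in the newest picture that a camera, given by its name, has taken for a name from the list of things; names that differ only in an ending like _2 or _b are one class to them, and where a whole thing is asked for, a point or a joint stands for the part that bears it (a point fixed in the world has none). Each returns a list of dicts, best first, with "score" (0 to 1); they miss things now and then, are a little off and sometimes report something else, mostly with a low value. They report only what shows in the picture. A call takes as long as a camera call.
- arm.find_in(camera, name): "position" ([x, y, z] in m, in world coordinates, good to about 4 mm: the middle of the surface that is visible of it).
- arm.silhouettes(camera, name): "pixels" (384x512 bool, what is visible of it).
- arm.pinpoint(camera, name): "position" ([x, y, z] in m, in world coordinates, good to about 4 mm: a listed point, or the origin of a listed thing).
The state is a dict: "t": time; "q": joint angles; "qd": joint speeds; "joint_efforts": joint torques, N m; "eef_pos": TCP position; "ee_rot": TCP orientation; "force": force on the tool from outside, world axes, zero at the start; "moment": the same for the moment, N m; "width": finger opening in m; "gripper_force": force on a finger pad.
Only numpy, scipy, OpenCV 4.12 (cv2) and the standard library are available. Lean on these libraries where they do the work, as an engineer would, in place of code of your own. Each camera call takes 0.05 s, during which the arm holds its last target. There are 200 camera calls.

## Working session

There is one attempt and no reset: what is moved stays moved. The work goes in short steps, Python scripts to look and compute and a tool call to move; the robot and the scene stay as the last step left them, time stands still between calls to the robot, and variables do not carry over. Pictures are saved under pics/ and viewed, at most 10 in all, crops included, and the job is handed in when it is done.

Besides the shell and the picture viewer there is one more tool, called after "Request:" as name(argument=value, ...), one argument or row to a line, values as JSON. move_arm: Moves the arm, as the interface text tells. Its arguments: {"type":"object","properties":{"increments":{"type":"array"},"force":{"type":"number"}},"required":["increments"]}

```bash
mkdir -p pics
python3 - <<'E'
from station import arm
import cv2,numpy as np
s=arm.get_state(); print({k:np.round(v,3).tolist() for k,v in s.items()})
ims=[arm.grab_frame(c) for c in("scene","top")]
cv2.imwrite("pics/a.png",cv2.resize(np.vstack(ims),(800,1200))[:600]);cv2.imwrite("pics/b.png",cv2.resize(ims[1],(800,600)))
for c in("scene","top"):
  for n in("pump_unit","housing_top","seal","tang","stain_violet","stain_blue_b","iodine","microscope"):
    print(c,n,[(np.round(d["position"],3).tolist(),round(d["score"],2)) for d in arm.pinpoint(c,n)[:3]])
E
```

```text
{'t': 0.0, 'q': [-1.049, 0.359, 0.011, -0.0, -1.224, -0.288], 'qd': [-0.0, -0.001, 0.0, -0.001, 0.001, -0.001], 'joint_efforts': [0.0, -58.272, 29.306, 6.998, 0.007, -0.0], 'eef_pos': [0.156, -0.656, 0.291], 'ee_rot': [3.14, -0.0, -2.908], 'force': [0.076, -0.775, -0.095], 'moment': [-0.037, 0.026, -0.033], 'gripper_force': 0.0, 'width': 0.087}
scene pump_unit []
scene housing_top []
scene seal [([0.449, -0.288, 0.082], 0.21)]
scene tang [([0.447, -0.286, 0.082], 0.48)]
scene stain_violet []
scene stain_blue_b [([0.558, -0.582, -0.001], 0.87)]
scene iodine [([0.435, -0.562, -0.002], 0.49)]
scene microscope []
top pump_unit [([0.55, -0.313, -0.004], 0.85)]
top housing_top [([0.554, -0.316, 0.126], 0.64)]
top seal [([0.489, -0.298, 0.086], 0.97)]
top tang [([0.447, -0.289, 0.081], 0.54)]
top stain_violet [([0.501, -0.488, 0.003], 0.53)]
top stain_blue_b [([0.553, -0.58, -0.001], 0.46)]
top iodine [([0.432, -0.565, 0.004], 0.61)]
top microscope []
```

View pics/a.png

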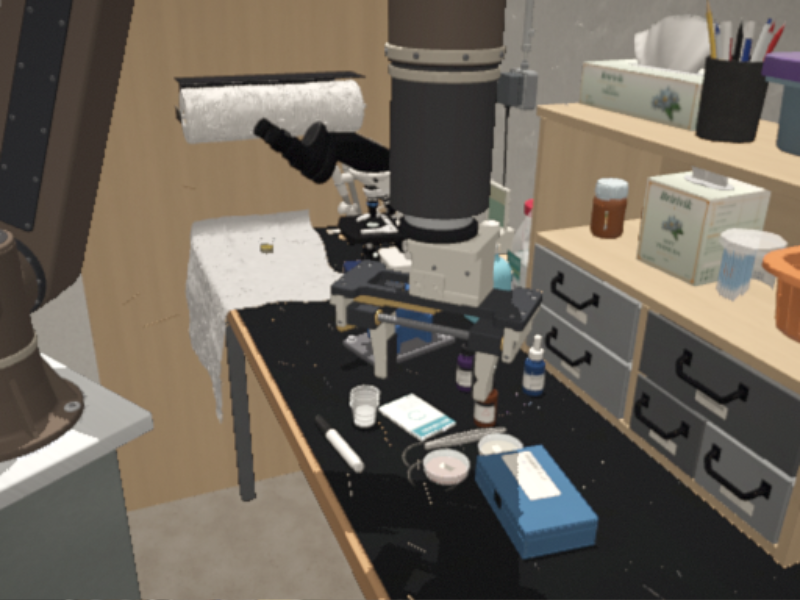

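View pics/b.png

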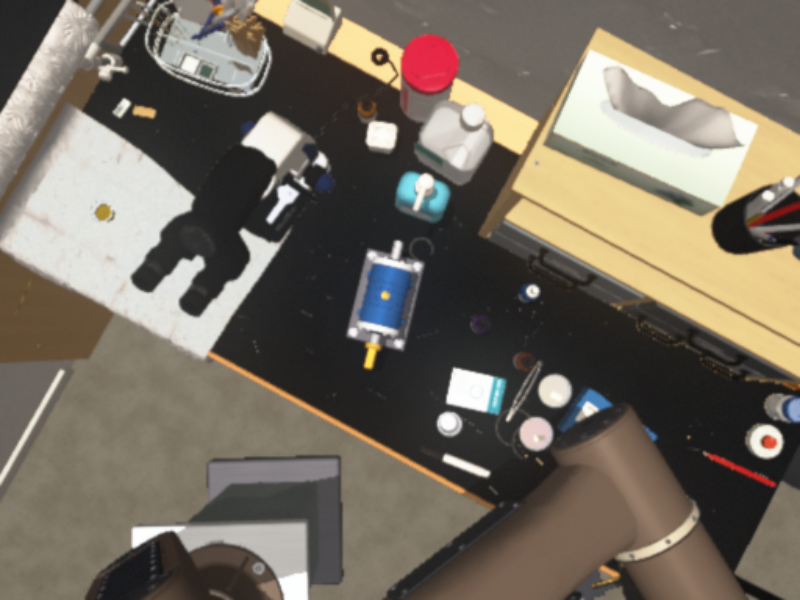

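The views show the pump at about (385,297) in the top picture. Its tang points at the robot at (372,355), the rear shaft stub is at (397,247), and the bottles are off to the right. Next I'll fit the axis from pixels.

```bash
cat > h.py <<'E'
from station import arm
import cv2,numpy as np
def ray(c,info,uv,z):
    K,E=np.array(info["K"]),np.array(info["extrinsics"])
    d=E[:3,:3]@np.linalg.inv(K)@np.array([uv[0],uv[1],1.]); o=E[:3,3]
    return o+d*(z-o[2])/d[2]
def dn(v): return np.round(v,4).tolist()
E
python3 - <<'E'
from h import *
info=arm.camera_info("top"); im=arm.grab_frame("top")
print("cam",dn(np.array(info["extrinsics"])[:3,3]))
hsv=cv2.cvtColor(im,cv2.COLOR_BGR2HSV)
m=cv2.inRange(hsv,(15,120,90),(35,255,255)); m[:150]=0;m[240:]=0;m[:,:215]=0;m[:,280:]=0
n,l,st,ce=cv2.connectedComponentsWithStats(m)
for i in range(1,n):
    if st[i,4]>5: print("yellow",st[i].tolist(),dn(ce[i]),"z105",dn(ray(0,info,ce[i],.105)),"z131",dn(ray(0,info,ce[i],.131)))
for n_ in("pump_unit","tang"):
    s=arm.silhouettes("top",n_)
    for d in s[:1]:
        p=np.argwhere(d["pixels"])[:,::-1].astype(np.float32); r=cv2.minAreaRect(p); print(n_,d["score"],len(p),r, "z100",[dn(ray(0,info,q,.1)[:2]) for q in cv2.boxPoints(r)])
b=cv2.inRange(hsv,(100,120,60),(125,255,255)); b[:150]=0;b[240:]=0;b[:,:215]=0;b[:,280:]=0
p=np.argwhere(b)[:,::-1].astype(np.float32); r=cv2.minAreaRect(p); print("blue",r,[dn(ray(0,info,q,.085)[:2]) for q in cv2.boxPoints(r)])
E
```

```text
cam [0.4724, -0.318, 1.3928]
yellow [244, 187, 5, 4, 15] [246.3333, 188.7333] z105 [0.5542, -0.3177, 0.105] z131 [0.5526, -0.3177, 0.131]
yellow [233, 219, 11, 18, 123] [237.1138, 226.7642] z105 [0.4524, -0.2902, 0.105] z131 [0.4528, -0.2908, 0.131]
pump_unit 0.88 2350 ((244.98594665527344, 194.22752380371094), (38.75079345703125, 82.448486328125), 12.994616508483887) z100 [[0.445, -0.2352], [0.6619, -0.2908], [0.6354, -0.393], [0.4187, -0.3364]]
tang 0.74 2347 ((244.97059631347656, 194.61764526367188), (38.07809066772461, 81.73450469970703), 14.03624439239502) z100 [[0.4461, -0.2345], [0.66, -0.2935], [0.6321, -0.3935], [0.4184, -0.3335]]
blue ((246.3812713623047, 188.91151428222656), (29.093830108642578, 37.06740188598633), 13.495734214782715) [[0.5162, -0.2662], [0.6148, -0.2924], [0.594, -0.3697], [0.4955, -0.3432]]
```

Request:
move_arm(
  increments=[
    {"jaw": 1, "dx": 0.0},
    {"jaw": 1},
  ],
  force=50,
)

```text
$.increments[0]: bad value
```

Request:
move_arm(
  increments=[
    {"jaw": 1.0, "dx": 0.0, "dy": 0.0, "dz": 0.0, "twist": 0.124},
    {"jaw": 1.0, "dx": 0.0, "dy": 0.0, "dz": 0.0, "twist": 0.124},
    {"jaw": 1.0, "dx": 0.0, "dy": 0.0, "dz": 0.0, "twist": 0.124},
    {"jaw": 1.0, "dx": 0.0, "dy": 0.0, "dz": 0.0, "twist": 0.124},
  ],
  force=50,
)

```text
t: 1.38
eef_pos: [0.1563, -0.6566, 0.2921]
ee_rot: [3.142, 0.0, 2.873]
force: [0.7, 0.2, -0.3]
width: 0.0876
gripper_force: 0.0
```

Request:
move_arm(
  increments=[
    {"dx": -0.0155, "dy": 0.0355, "dz": 0.004},
    {"dx": -0.0155, "dy": 0.0355, "dz": 0.004},
    {"dx": -0.0155, "dy": 0.0355, "dz": 0.004},
    {"dx": -0.0155, "dy": 0.0355, "dz": 0.004},
    {"dx": -0.0155, "dy": 0.0355, "dz": 0.004},
    {"dx": -0.0155, "dy": 0.0355, "dz": 0.004},
    {"dx": -0.0155, "dy": 0.0355, "dz": 0.004},
    {"dx": -0.0155, "dy": 0.0355, "dz": 0.004},
    {"dx": -0.0155, "dy": 0.0355, "dz": 0.004},
    {"dx": -0.0155, "dy": 0.0355, "dz": 0.004},
    {"dx": -0.0155, "dy": 0.0355, "dz": 0.004},
    {"dx": -0.0155, "dy": 0.0355, "dz": 0.004},
  ],
)

```text
$.increments[0]: bad value
```

Run:
```python
from h import *
s=arm.get_state(); print(dn(s["eef_pos"]),dn(s["ee_rot"]),dn(s["q"]))
info=arm.camera_info("wrist"); im=arm.grab_frame("wrist"); cv2.imwrite("pics/w1.png",cv2.resize(im,(800,600)))
np.savez("w1.npz",im=im,K=info["K"],E=info["extrinsics"])
for n in("tang","seal","housing_top"):
    print(n,[(dn(d["position"]),round(d["score"],2)) for d in arm.pinpoint("wrist",n)[:2]])
```

```text
[0.1563, -0.6566, 0.2921] [3.1416, 0.0, 2.8732] [-1.0489, 0.3586, 0.0119, -0.0, -1.2241, -0.7902]
tang []
seal []
housing_top []
```

View pics/w1.png

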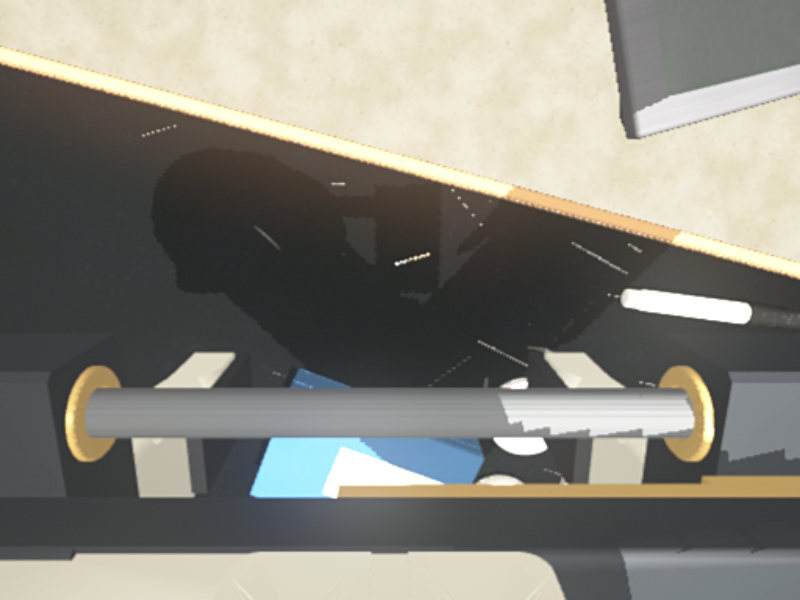

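The first move was refused because every key is needed, so this wrist view is still at the start pose: bare desk edge, fingers at (180,420) and (590,420). I'm resending the move with all keys.

Request:
move_arm(
  increments=[
    {"jaw": 1.0, "dx": -0.0155, "dy": 0.0355, "dz": 0.004, "twist": 0.0},
    {"jaw": 1.0, "dx": -0.0155, "dy": 0.0355, "dz": 0.004, "twist": 0.0},
    {"jaw": 1.0, "dx": -0.0155, "dy": 0.0355, "dz": 0.004, "twist": 0.0},
    {"jaw": 1.0, "dx": -0.0155, "dy": 0.0355, "dz": 0.004, "twist": 0.0},
    {"jaw": 1.0, "dx": -0.0155, "dy": 0.0355, "dz": 0.004, "twist": 0.0},
    {"jaw": 1.0, "dx": -0.0155, "dy": 0.0355, "dz": 0.004, "twist": 0.0},
    {"jaw": 1.0, "dx": -0.0155, "dy": 0.0355, "dz": 0.004, "twist": 0.0},
    {"jaw": 1.0, "dx": -0.0155, "dy": 0.0355, "dz": 0.004, "twist": 0.0},
    {"jaw": 1.0, "dx": -0.0155, "dy": 0.0355, "dz": 0.004, "twist": 0.0},
    {"jaw": 1.0, "dx": -0.0155, "dy": 0.0355, "dz": 0.004, "twist": 0.0},
    {"jaw": 1.0, "dx": -0.0155, "dy": 0.0355, "dz": 0.004, "twist": 0.0},
    {"jaw": 1.0, "dx": -0.0155, "dy": 0.0355, "dz": 0.004, "twist": 0.0},
  ],
)

```text
t: 2.58
eef_pos: [0.4474, -0.2917, 0.2444]
ee_rot: [-3.142, 0.001, 2.884]
force: [1.1, -1.1, -0.4]
width: 0.0875
gripper_force: 0.0
```

Run:
```python
from h import *
arm.grab_frame("top")
s=arm.get_state(); print(dn(s["eef_pos"]),dn(s["ee_rot"]),dn(s["q"]),dn(s["force"]))
info=arm.camera_info("wrist"); im=arm.grab_frame("wrist"); cv2.imwrite("pics/w2.png",cv2.resize(im,(800,600)))
np.savez("w2.npz",im=im,K=info["K"],E=info["extrinsics"])
for n in("tang","seal"):
    print(n,[(dn(d["position"]),round(d["score"],2)) for d in arm.pinpoint("wrist",n)[:2]])
```

```text
[0.4508, -0.2882, 0.2437] [3.1408, 0.0016, 2.8859] [-0.2026, 0.167, -0.3666, -0.0009, -1.0356, -1.6235] [3.0298, 3.6393, -0.3088]
tang [([0.4516, -0.2865, 0.0865], 0.81)]
seal [([0.4859, -0.2979, 0.087], 0.9)]
```

View pics/w2.png

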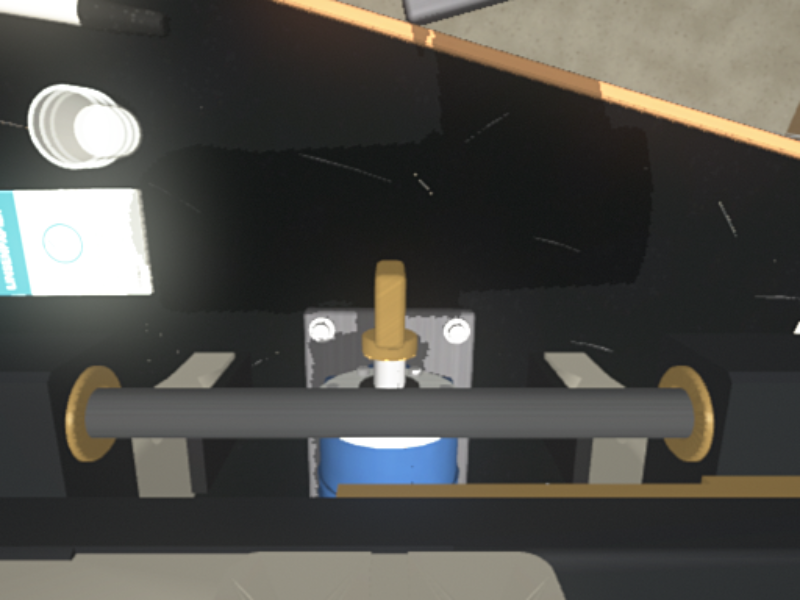

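The tang runs from (390,262) down to a brass collar at (390,345), and sits almost centred and upright between the fingers. I'll measure its edges on the z=0.105 plane.

Run:
```python
from h import *
f=np.load("w2.npz"); im=f["im"]; info=dict(K=f["K"],extrinsics=f["E"])
hsv=cv2.cvtColor(im,cv2.COLOR_BGR2HSV); m=cv2.inRange(hsv,(10,90,60),(35,255,255))
yaw=2.886; tx=np.array([np.cos(yaw),np.sin(yaw),0]); ty=np.array([np.sin(yaw),-np.cos(yaw),0]); T=np.array([.4508,-.2882,0])
for r in range(164,234,4):
    c=np.where(m[r,200:300])[0]
    if len(c)==0: continue
    a=ray(0,info,(c[0]+200,r+.5),.105)-T; b=ray(0,info,(c[-1]+201,r+.5),.105)-T
    print(r,c[0]+200,c[-1]+200,"x",dn([a@tx]),"y",dn([a@ty,b@ty]),"rgb",im[r,250].tolist())
for n,z in(("bolts",.012),):
    for uv in((320*.64,329*.64),(456*.64,329*.64)): v=ray(0,info,uv,.015)-T; print(dn([v@tx,v@ty]))
```

```text
168 241 257 x [0.0257] y [-0.0056, 0.0062] rgb [62, 108, 131]
172 240 258 x [0.0229] y [-0.0063, 0.0069] rgb [62, 107, 130]
176 240 259 x [0.0201] y [-0.0063, 0.0076] rgb [78, 135, 166]
180 240 259 x [0.0172] y [-0.0063, 0.0076] rgb [90, 156, 192]
184 239 259 x [0.0144] y [-0.0071, 0.0076] rgb [95, 165, 203]
188 239 259 x [0.0115] y [-0.0071, 0.0076] rgb [91, 158, 194]
192 239 259 x [0.0086] y [-0.0071, 0.0077] rgb [91, 157, 194]
196 239 259 x [0.0057] y [-0.0072, 0.0077] rgb [91, 157, 192]
200 240 258 x [0.0027] y [-0.0065, 0.007] rgb [93, 158, 194]
204 240 258 x [-0.0002] y [-0.0065, 0.007] rgb [95, 161, 198]
208 240 258 x [-0.0032] y [-0.0065, 0.007] rgb [96, 164, 200]
212 234 263 x [-0.0062] y [-0.0108, 0.0106] rgb [93, 158, 193]
216 232 266 x [-0.0092] y [-0.0123, 0.0128] rgb [94, 159, 194]
220 232 266 x [-0.0122] y [-0.0124, 0.0128] rgb [96, 162, 198]
224 232 265 x [-0.0153] y [-0.0124, 0.0121] rgb [90, 149, 183]
228 235 264 x [-0.0183] y [-0.0103, 0.0114] rgb [92, 156, 191]
[-0.033, -0.0439]
[-0.0332, 0.0424]
```

Request:
move_arm(
  increments=[
    {"jaw": 1.0, "dx": 0.002, "dy": 0.0, "dz": 0.0175, "twist": 0.0},
    {"jaw": 1.0, "dx": 0.002, "dy": 0.0, "dz": 0.0175, "twist": 0.0},
    {"jaw": 1.0, "dx": 0.002, "dy": 0.0, "dz": 0.0175, "twist": 0.0},
    {"jaw": 1.0, "dx": 0.002, "dy": 0.0, "dz": 0.0175, "twist": 0.0},
    {"jaw": 1.0, "dx": 0.0, "dy": 0.0, "dz": 0.0175, "twist": 0.0},
    {"jaw": 1.0, "dx": 0.0, "dy": 0.0, "dz": 0.0175, "twist": 0.0},
    {"jaw": 1.0, "dx": 0.0, "dy": 0.0, "dz": 0.0, "twist": 0.0},
    {"jaw": 1.0, "dx": 0.0, "dy": 0.0, "dz": 0.0, "twist": 0.0},
    {"jaw": 1.0, "dx": 0.0, "dy": 0.0, "dz": 0.0, "twist": 0.0},
  ],
)

```text
t: 3.53
eef_pos: [0.4388, -0.2922, 0.1401]
ee_rot: [-3.141, 0.001, 2.88]
force: [-0.7, 0.2, 0.4]
width: 0.0875
gripper_force: 0.0
```

Run:
```python
from h import *
s=arm.get_state(); print(dn(s["eef_pos"]),dn(s["ee_rot"]),dn(s["force"]),dn(s["moment"]))
im=arm.grab_frame("wrist"); cv2.imwrite("pics/w3.png",cv2.resize(im,(800,600)))
```

```text
[0.4388, -0.2922, 0.1401] [-3.1413, 0.0009, 2.8796] [-0.6517, 0.219, 0.4036] [-0.06, -0.0173, -0.003]
```

View pics/w3.png

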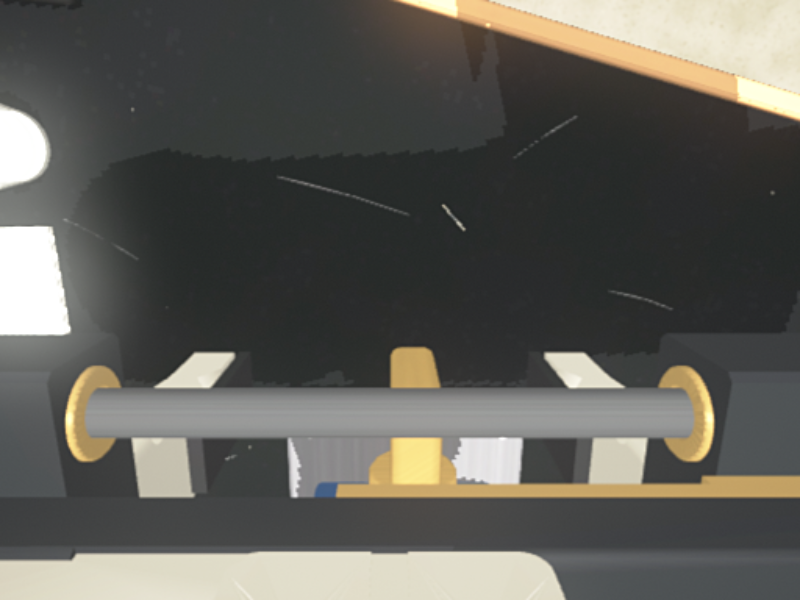

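The tang is centred at about column 414 and the fingers at 390, so the tool must shift 7 mm towards +y. That matches the numbers: the earlier pose was still settling.

Request:
move_arm(
  increments=[
    {"jaw": 1.0, "dx": -0.001, "dy": 0.0036, "dz": 0.0, "twist": -0.005},
    {"jaw": 1.0, "dx": -0.001, "dy": 0.0036, "dz": 0.0, "twist": 0.0},
    {"jaw": 1.0, "dx": 0.0, "dy": 0.0, "dz": 0.0, "twist": 0.0},
    {"jaw": 1.0, "dx": 0.0, "dy": 0.0, "dz": 0.0, "twist": 0.0},
    {"jaw": 1.0, "dx": 0.0, "dy": 0.0, "dz": 0.0, "twist": 0.0},
    {"jaw": 1.0, "dx": 0.0, "dy": 0.0, "dz": 0.0, "twist": 0.0},
  ],
)

```text
t: 4.08
eef_pos: [0.4425, -0.2848, 0.1393]
ee_rot: [-3.142, 0.0, 2.885]
force: [0.2, -0.2, -0.2]
width: 0.0876
gripper_force: 0.0
```

Run:
```python
from h import *
s=arm.get_state(); print(dn(s["eef_pos"]),dn(s["ee_rot"]),dn(s["force"]),dn(s["moment"]))
im=arm.grab_frame("wrist")
hsv=cv2.cvtColor(im,cv2.COLOR_BGR2HSV); m=cv2.inRange(hsv,(10,90,60),(35,255,255))
for r in (226,232,238,244,285,290): c=np.where(m[r,200:320])[0]; print(r,c[[0,-1]]+200)
```

```text
[0.4425, -0.2848, 0.1393] [-3.1416, 0.0001, 2.8847] [0.2107, -0.2103, -0.1795] [-0.0095, -0.0043, -0.0077]
226 [234 261]
232 [233 262]
238 [232 262]
244 [231 263]
285 [231 263]
290 [225 268]
```

Request:
move_arm(
  increments=[
    {"jaw": 0.2, "dx": 0.0, "dy": -0.0005, "dz": 0.0, "twist": 0.0},
    {"jaw": -1.0, "dx": 0.0, "dy": 0.0, "dz": 0.0, "twist": 0.0},
    {"jaw": -1.0, "dx": 0.0, "dy": 0.0, "dz": 0.0, "twist": 0.0},
    {"jaw": -1.0, "dx": 0.0, "dy": 0.0, "dz": 0.0, "twist": 0.0},
    {"jaw": -1.0, "dx": 0.0, "dy": 0.0, "dz": 0.0, "twist": 0.0},
    {"jaw": -1.0, "dx": 0.0, "dy": 0.0, "dz": 0.0, "twist": 0.0},
    {"jaw": -1.0, "dx": 0.0, "dy": 0.0, "dz": 0.0, "twist": 0.0},
    {"jaw": -1.0, "dx": 0.0, "dy": 0.0, "dz": 0.0, "twist": 0.0},
  ],
  force=30,
)

```text
t: 4.8
eef_pos: [0.4423, -0.2854, 0.1392]
ee_rot: [-3.142, -0.0, 2.884]
force: [-0.0, -0.2, 0.0]
width: 0.0398
gripper_force: 0.0
```

```bash
cat >> h.py <<'E'
def st():
    s=arm.get_state(); y=2.885; tx=np.array([np.cos(y),np.sin(y),0]); ty=np.array([np.sin(y),-np.cos(y),0])
    p=np.array(s["eef_pos"]); F=np.array(s["force"])
    print("t",s["t"],"inward mm",round(-1e3*(p-[.4425,-.2848,0])@tx,2),"lat",round(1e3*(p-[.4425,-.2848,0])@ty,2),"z",round(p[2],4),"F_in",round(-F@tx,2),"F_lat",round(F@ty,2),"Fz",round(F[2],2),"rot",dn(s["ee_rot"]),"M",dn(s["moment"]),"w",s["width"],s["gripper_force"])
E
python3 -c "from h import *; st()"
```

```text
t 4.8 inward mm -0.01 lat -0.58 z 0.1392 F_in 0.05 F_lat -0.23 Fz 0.03 rot [-3.1416, -0.0, 2.8844] M [-0.0224, 0.0294, -0.0253] w 0.03982796509415297 0.0
```

Request:
move_arm(
  increments=[
    {"jaw": -1.0, "dx": 0.0, "dy": 0.0, "dz": 0.0, "twist": 0.0},
    {"jaw": -1.0, "dx": 0.0, "dy": 0.0, "dz": 0.0, "twist": 0.0},
    {"jaw": -1.0, "dx": 0.0, "dy": 0.0, "dz": 0.0, "twist": 0.0},
    {"jaw": -1.0, "dx": 0.0, "dy": 0.0, "dz": 0.0, "twist": 0.0},
    {"jaw": -1.0, "dx": 0.0, "dy": 0.0, "dz": 0.0, "twist": 0.0},
    {"jaw": -1.0, "dx": 0.0, "dy": 0.0, "dz": 0.0, "twist": 0.0},
    {"jaw": -1.0, "dx": 0.0, "dy": 0.0, "dz": 0.0, "twist": 0.0},
  ],
  force=30,
)

```text
t: 5.38
eef_pos: [0.4423, -0.2855, 0.1392]
ee_rot: [-3.141, -0.0, 2.884]
force: [-0.2, -1.5, -1.0]
width: 0.0137
gripper_force: 30.0
```

```bash
python3 -c "from h import *; st()"
```

```text
t 5.3833 inward mm -0.03 lat -0.72 z 0.1392 F_in 0.16 F_lat -1.5 Fz -0.97 rot [-3.1415, -0.0, 2.8841] M [-0.7195, 0.1617, -0.2228] w 0.013731150808415889 29.988159835338593
```

Request:
move_arm(
  increments=[
    {"jaw": -1.0, "dx": -0.0003, "dy": 0.0, "dz": 0.0, "twist": 0.0},
    {"jaw": -1.0, "dx": -0.0003, "dy": 0.0, "dz": 0.0, "twist": 0.0},
    {"jaw": -1.0, "dx": -0.0003, "dy": 0.0, "dz": 0.0, "twist": 0.0},
    {"jaw": -1.0, "dx": -0.0003, "dy": 0.0, "dz": 0.0, "twist": 0.0},
    {"jaw": -1.0, "dx": -0.0003, "dy": 0.0, "dz": 0.0, "twist": 0.0},
  ],
  force=45,
)

```text
t: 5.8
eef_pos: [0.4436, -0.2858, 0.1391]
ee_rot: [-3.142, -0.0, 2.884]
force: [-2.4, -2.0, 0.1]
width: 0.0138
gripper_force: 45.0
```

```bash
python3 -c "from h import *; st()"
```

```text
t 5.8 inward mm 1.3 lat -0.66 z 0.1391 F_in -1.85 F_lat -2.6 Fz 0.1 rot [-3.1415, -0.0004, 2.8843] M [-0.7137, 0.6527, -0.2745] w 0.013760975483561207 44.99089479446411
```

Request:
move_arm(
  increments=[
    {"jaw": -1.0, "dx": -0.0003, "dy": 0.0, "dz": 0.0, "twist": 0.0},
    {"jaw": -1.0, "dx": -0.0003, "dy": 0.0, "dz": 0.0, "twist": 0.0},
    {"jaw": -1.0, "dx": -0.0003, "dy": 0.0, "dz": 0.0, "twist": 0.0},
    {"jaw": -1.0, "dx": -0.0003, "dy": 0.0, "dz": 0.0, "twist": 0.0},
    {"jaw": -1.0, "dx": -0.0003, "dy": 0.0, "dz": 0.0, "twist": 0.0},
  ],
)

```text
t: 6.22
eef_pos: [0.4452, -0.2861, 0.1391]
ee_rot: [-3.142, -0.0, 2.884]
force: [-3.4, -2.3, 0.2]
width: 0.0134
gripper_force: 45.0
```

```bash
python3 -c "from h import *; st()"
```

```text
t 6.2167 inward mm 2.96 lat -0.6 z 0.1391 F_in -2.71 F_lat -3.04 Fz 0.17 rot [-3.1416, -0.0002, 2.8844] M [-0.8341, 0.9196, -0.2411] w 0.013428019067079643 44.99422073364258
```

Request:
move_arm(
  increments=[
    {"jaw": -1.0, "dx": -0.0003, "dy": 0.0, "dz": 0.0, "twist": 0.0},
    {"jaw": -1.0, "dx": -0.0003, "dy": 0.0, "dz": 0.0, "twist": 0.0},
    {"jaw": -1.0, "dx": -0.0003, "dy": 0.0, "dz": 0.0, "twist": 0.0},
  ],
)

```text
t: 6.47
eef_pos: [0.4456, -0.2863, 0.139]
ee_rot: [3.142, -0.001, 2.884]
force: [-4.4, -1.8, 1.6]
width: 0.0136
gripper_force: 45.0
```

```bash
python3 -c "from h import *; st()"
```

```text
t 6.4667 inward mm 3.41 lat -0.63 z 0.139 F_in -3.83 F_lat -2.83 Fz 1.63 rot [3.1416, -0.001, 2.8842] M [-0.6328, 1.5543, -0.271] w 0.013635587254466668 44.993303418159485
```

Request:
move_arm(
  increments=[
    {"jaw": -1.0, "dx": -0.0003, "dy": 0.0, "dz": 0.0, "twist": 0.0},
    {"jaw": -1.0, "dx": -0.0003, "dy": 0.0, "dz": 0.0, "twist": 0.0},
    {"jaw": -1.0, "dx": -0.0002, "dy": 0.0, "dz": 0.0, "twist": 0.0},
  ],
)

```text
t: 6.72
eef_pos: [0.446, -0.2864, 0.139]
ee_rot: [3.142, -0.002, 2.884]
force: [-6.3, -0.8, 4.0]
width: 0.0134
gripper_force: 45.0
```

```bash
python3 -c "from h import *; st()"
```

```text
t 6.7167 inward mm 3.77 lat -0.66 z 0.139 F_in -5.93 F_lat -2.41 Fz 4.03 rot [3.1415, -0.0019, 2.8841] M [-0.4576, 2.0402, -0.3105] w 0.01344546549697339 44.991559982299805
```

Request:
move_arm(
  increments=[
    {"jaw": -1.0, "dx": -0.0004, "dy": 0.0, "dz": 0.0, "twist": 0.0},
    {"jaw": -1.0, "dx": -0.0004, "dy": 0.0, "dz": 0.0, "twist": 0.0},
    {"jaw": -1.0, "dx": -0.0004, "dy": 0.0, "dz": 0.0, "twist": 0.0},
    {"jaw": -1.0, "dx": -0.0004, "dy": 0.0, "dz": 0.0, "twist": 0.0},
    {"jaw": -1.0, "dx": 0.0, "dy": 0.0, "dz": 0.0, "twist": 0.0},
  ],
)

```text
t: 7.13
eef_pos: [0.4466, -0.2866, 0.1389]
ee_rot: [3.141, -0.004, 2.884]
force: [-9.9, 0.9, 6.3]
width: 0.0134
gripper_force: 45.0
```

```bash
python3 -c "from h import *; st()"
```

```text
t 7.1333 inward mm 4.45 lat -0.69 z 0.1389 F_in -9.8 F_lat -1.65 Fz 6.33 rot [3.1415, -0.0035, 2.8839] M [-0.0975, 2.8814, -0.214] w 0.01344962280334866 44.9884432554245
```

Request:
move_arm(
  increments=[
    {"jaw": -1.0, "dx": -0.0004, "dy": 0.0, "dz": 0.0, "twist": 0.0},
    {"jaw": -1.0, "dx": -0.0003, "dy": 0.0, "dz": 0.0, "twist": 0.0},
    {"jaw": -1.0, "dx": 0.0, "dy": 0.0, "dz": 0.0, "twist": 0.0},
    {"jaw": -1.0, "dx": 0.0, "dy": 0.0, "dz": 0.0, "twist": 0.0},
    {"jaw": -1.0, "dx": 0.0, "dy": 0.0, "dz": 0.0, "twist": 0.0},
    {"jaw": -1.0, "dx": 0.0, "dy": 0.0, "dz": 0.0, "twist": 0.0},
    {"jaw": -1.0, "dx": 0.0, "dy": 0.0, "dz": 0.0, "twist": 0.0},
    {"jaw": -1.0, "dx": 0.0, "dy": 0.0, "dz": 0.0, "twist": 0.0},
  ],
)

```text
t: 7.8
eef_pos: [0.4469, -0.2867, 0.1389]
ee_rot: [3.141, -0.004, 2.884]
force: [-10.4, 0.6, 6.5]
width: 0.0139
gripper_force: 45.0
```

```bash
python3 -c "from h import *; st()"
```

```text
t 7.8 inward mm 4.75 lat -0.7 z 0.1389 F_in -10.23 F_lat -2.01 Fz 6.51 rot [3.1414, -0.0042, 2.8838] M [0.077, 3.2241, -0.2197] w 0.013865773197478613 44.9873811006546
```

Request:
move_arm(
  increments=[
    {"jaw": -1.0, "dx": -0.0004, "dy": 0.0, "dz": 0.0, "twist": 0.0},
    {"jaw": -1.0, "dx": 0.0, "dy": 0.0, "dz": 0.0, "twist": 0.0},
    {"jaw": -1.0, "dx": 0.0, "dy": 0.0, "dz": 0.0, "twist": 0.0},
    {"jaw": -1.0, "dx": 0.0, "dy": 0.0, "dz": 0.0, "twist": 0.0},
    {"jaw": -1.0, "dx": 0.0, "dy": 0.0, "dz": 0.0, "twist": 0.0},
    {"jaw": -1.0, "dx": 0.0, "dy": 0.0, "dz": 0.0, "twist": 0.0},
    {"jaw": -1.0, "dx": 0.0, "dy": 0.0, "dz": 0.0, "twist": 0.0},
  ],
)

```text
t: 8.38
eef_pos: [0.4471, -0.2868, 0.1388]
ee_rot: [3.141, -0.005, 2.884]
force: [-12.0, 1.0, 7.7]
width: 0.0137
gripper_force: 45.0
```

```bash
python3 -c "from h import *; st()"
```

```text
t 8.3833 inward mm 4.9 lat -0.74 z 0.1388 F_in -11.84 F_lat -2.03 Fz 7.72 rot [3.1414, -0.0046, 2.8837] M [0.1477, 3.4414, -0.2213] w 0.013733183473206439 44.99060869216919
```

Request:
move_arm(
  increments=[
    {"jaw": -1.0, "dx": 0.0008, "dy": 0.0, "dz": 0.0, "twist": 0.0},
    {"jaw": -1.0, "dx": 0.0008, "dy": 0.0, "dz": 0.0, "twist": 0.0},
    {"jaw": -1.0, "dx": 0.0008, "dy": 0.0, "dz": 0.0, "twist": 0.0},
    {"jaw": -1.0, "dx": 0.0008, "dy": 0.0, "dz": 0.0, "twist": 0.0},
    {"jaw": -1.0, "dx": 0.0008, "dy": 0.0, "dz": 0.0, "twist": 0.0},
    {"jaw": -1.0, "dx": 0.0008, "dy": 0.0, "dz": 0.0, "twist": 0.0},
    {"jaw": -1.0, "dx": 0.0008, "dy": 0.0, "dz": 0.0, "twist": 0.0},
    {"jaw": -1.0, "dx": 0.0008, "dy": 0.0, "dz": 0.0, "twist": 0.0},
    {"jaw": -1.0, "dx": 0.0008, "dy": 0.0, "dz": 0.0, "twist": 0.0},
    {"jaw": -1.0, "dx": 0.0008, "dy": 0.0, "dz": 0.0, "twist": 0.0},
    {"jaw": -1.0, "dx": 0.0008, "dy": 0.0, "dz": 0.0, "twist": 0.0},
    {"jaw": -1.0, "dx": 0.0008, "dy": 0.0, "dz": 0.0, "twist": 0.0},
  ],
)

```text
t: 9.38
eef_pos: [0.4405, -0.2848, 0.1392]
ee_rot: [-3.142, 0.001, 2.885]
force: [-0.0, -3.5, -2.2]
width: 0.0137
gripper_force: 45.0
```

```bash
python3 -c "from h import *; st()"
```

```text
t 9.3833 inward mm -1.97 lat -0.54 z 0.1392 F_in 0.88 F_lat -3.39 Fz -2.19 rot [-3.1416, 0.0005, 2.8845] M [-1.2189, -0.1279, -0.3354] w 0.013657828166630016 45.00231921672821
```

Command is now at -2.2 mm; next, slower steps outward.

Request:
move_arm(
  increments=[
    {"jaw": -1.0, "dx": 0.0005, "dy": 0.0, "dz": 0.0, "twist": 0.0},
    {"jaw": -1.0, "dx": 0.0005, "dy": 0.0, "dz": 0.0, "twist": 0.0},
    {"jaw": -1.0, "dx": 0.0005, "dy": 0.0, "dz": 0.0, "twist": 0.0},
    {"jaw": -1.0, "dx": 0.0005, "dy": 0.0, "dz": 0.0, "twist": 0.0},
    {"jaw": -1.0, "dx": 0.0005, "dy": 0.0, "dz": 0.0, "twist": 0.0},
  ],
)

```text
t: 9.8
eef_pos: [0.4378, -0.2842, 0.1392]
ee_rot: [3.142, 0.0, 2.884]
force: [0.5, -3.1, -1.3]
width: 0.0133
gripper_force: 45.0
```

```bash
python3 -c "from h import *; st()"
```

```text
t 9.8 inward mm -4.66 lat -0.56 z 0.1392 F_in 1.28 F_lat -2.85 Fz -1.31 rot [3.1416, 0.0002, 2.8845] M [-1.114, -0.2206, -0.2757] w 0.013288419181643814 44.99978721141815
```

Request:
move_arm(
  increments=[
    {"jaw": -1.0, "dx": 0.0004, "dy": 0.0, "dz": 0.0, "twist": 0.0},
    {"jaw": -1.0, "dx": 0.0004, "dy": 0.0, "dz": 0.0, "twist": 0.0},
    {"jaw": -1.0, "dx": 0.0004, "dy": 0.0, "dz": 0.0, "twist": 0.0},
    {"jaw": -1.0, "dx": 0.0004, "dy": 0.0, "dz": 0.0, "twist": 0.0},
  ],
)

```text
t: 10.13
eef_pos: [0.4363, -0.2837, 0.1392]
ee_rot: [3.142, 0.0, 2.884]
force: [1.0, -2.4, -1.2]
width: 0.0137
gripper_force: 45.0
```

```bash
python3 -c "from h import *; st()"
```

```text
t 10.1333 inward mm -6.32 lat -0.54 z 0.1392 F_in 1.61 F_lat -2.06 Fz -1.18 rot [3.1416, 0.0001, 2.8845] M [-1.0867, -0.2402, -0.3033] w 0.013689541786749164 44.998517632484436
```

Request:
move_arm(
  increments=[
    {"jaw": -1.0, "dx": 0.0004, "dy": 0.0, "dz": 0.0, "twist": 0.0},
    {"jaw": -1.0, "dx": 0.0004, "dy": 0.0, "dz": 0.0, "twist": 0.0},
    {"jaw": -1.0, "dx": 0.0004, "dy": 0.0, "dz": 0.0, "twist": 0.0},
    {"jaw": -1.0, "dx": 0.0004, "dy": 0.0, "dz": 0.0, "twist": 0.0},
  ],
)

```text
t: 10.47
eef_pos: [0.4348, -0.2833, 0.1392]
ee_rot: [3.142, 0.0, 2.884]
force: [1.6, -2.9, -0.6]
width: 0.0138
gripper_force: 45.0
```

```bash
python3 -c "from h import *; st()"
```

```text
t 10.4667 inward mm -7.8 lat -0.54 z 0.1392 F_in 2.34 F_lat -2.43 Fz -0.58 rot [3.1416, 0.0003, 2.8845] M [-1.157, -0.4772, -0.3178] w 0.013807047416598533 44.99789893627167
```

Command -7.9, possibly touching the stop.

Request:
move_arm(
  increments=[
    {"jaw": -1.0, "dx": 0.0004, "dy": 0.0, "dz": 0.0, "twist": 0.0},
    {"jaw": -1.0, "dx": 0.0004, "dy": 0.0, "dz": 0.0, "twist": 0.0},
    {"jaw": -1.0, "dx": 0.0004, "dy": 0.0, "dz": 0.0, "twist": 0.0},
    {"jaw": -1.0, "dx": 0.0, "dy": 0.0, "dz": 0.0, "twist": 0.0},
  ],
)

```text
t: 10.8
eef_pos: [0.4343, -0.2832, 0.1393]
ee_rot: [-3.142, 0.001, 2.885]
force: [3.6, -3.8, -3.1]
width: 0.0137
gripper_force: 45.0
```

```bash
python3 -c "from h import *; st()"
```

```text
t 10.8 inward mm -8.38 lat -0.51 z 0.1393 F_in 4.47 F_lat -2.71 Fz -3.09 rot [-3.1415, 0.0015, 2.8846] M [-1.4164, -1.2239, -0.2902] w 0.013706757732836397 45.0010871887207
```

Request:
move_arm(
  increments=[
    {"jaw": -1.0, "dx": 0.0004, "dy": 0.0, "dz": 0.0, "twist": 0.0},
    {"jaw": -1.0, "dx": 0.0004, "dy": 0.0, "dz": 0.0, "twist": 0.0},
    {"jaw": -1.0, "dx": 0.0004, "dy": 0.0, "dz": 0.0, "twist": 0.0},
    {"jaw": -1.0, "dx": 0.0004, "dy": 0.0, "dz": 0.0, "twist": 0.0},
    {"jaw": -1.0, "dx": 0.0004, "dy": 0.0, "dz": 0.0, "twist": 0.0},
    {"jaw": -1.0, "dx": 0.0004, "dy": 0.0, "dz": 0.0, "twist": 0.0},
    {"jaw": -1.0, "dx": 0.0004, "dy": 0.0, "dz": 0.0, "twist": 0.0},
    {"jaw": -1.0, "dx": 0.0, "dy": 0.0, "dz": 0.0, "twist": 0.0},
    {"jaw": -1.0, "dx": 0.0, "dy": 0.0, "dz": 0.0, "twist": 0.0},
  ],
)

```text
t: 11.55
eef_pos: [0.4332, -0.2828, 0.1396]
ee_rot: [-3.141, 0.004, 2.885]
force: [9.5, -5.6, -6.3]
width: 0.0136
gripper_force: 45.0
```

```bash
python3 -c "from h import *; st()"
```

```text
t 11.55 inward mm -9.55 lat -0.44 z 0.1396 F_in 10.61 F_lat -3.01 Fz -6.27 rot [-3.1414, 0.0045, 2.885] M [-2.0407, -2.6748, -0.3231] w 0.01362364377065756 45.00637471675873
```

Command -11.9. A touch more to match the inner force, then hold.

Request:
move_arm(
  increments=[
    {"jaw": -1.0, "dx": 0.0004, "dy": 0.0, "dz": 0.0, "twist": 0.0},
    {"jaw": -1.0, "dx": 0.0, "dy": 0.0, "dz": 0.0, "twist": 0.0},
    {"jaw": -1.0, "dx": 0.0, "dy": 0.0, "dz": 0.0, "twist": 0.0},
    {"jaw": -1.0, "dx": 0.0, "dy": 0.0, "dz": 0.0, "twist": 0.0},
    {"jaw": -1.0, "dx": 0.0, "dy": 0.0, "dz": 0.0, "twist": 0.0},
    {"jaw": -1.0, "dx": 0.0, "dy": 0.0, "dz": 0.0, "twist": 0.0},
    {"jaw": -1.0, "dx": 0.0, "dy": 0.0, "dz": 0.0, "twist": 0.0},
    {"jaw": -1.0, "dx": 0.0, "dy": 0.0, "dz": 0.0, "twist": 0.0},
  ],
)

```text
t: 12.22
eef_pos: [0.433, -0.2827, 0.1396]
ee_rot: [-3.141, 0.005, 2.885]
force: [9.2, -6.8, -7.2]
width: 0.0137
gripper_force: 45.0
```

```bash
python3 -c "from h import *; st()"
```

```text
t 12.2167 inward mm -9.67 lat -0.41 z 0.1396 F_in 10.63 F_lat -4.25 Fz -7.16 rot [-3.1414, 0.0049, 2.8851] M [-2.0941, -2.8963, -0.3586] w 0.013720873628868625 45.00352084636688
```

Request:
move_arm(
  increments=[
    {"jaw": -1.0, "dx": -0.0009, "dy": 0.0, "dz": 0.0, "twist": 0.0},
    {"jaw": -1.0, "dx": -0.0009, "dy": 0.0, "dz": 0.0, "twist": 0.0},
    {"jaw": -1.0, "dx": -0.0009, "dy": 0.0, "dz": 0.0, "twist": 0.0},
    {"jaw": -1.0, "dx": -0.0009, "dy": 0.0, "dz": 0.0, "twist": 0.0},
    {"jaw": -1.0, "dx": -0.0009, "dy": 0.0, "dz": 0.0, "twist": 0.0},
    {"jaw": -1.0, "dx": -0.0009, "dy": 0.0, "dz": 0.0, "twist": 0.0},
    {"jaw": -1.0, "dx": -0.0009, "dy": 0.0, "dz": 0.0, "twist": 0.0},
    {"jaw": -1.0, "dx": -0.0009, "dy": 0.0, "dz": 0.0, "twist": 0.0},
    {"jaw": -1.0, "dx": -0.0009, "dy": 0.0, "dz": 0.0, "twist": 0.0},
    {"jaw": -1.0, "dx": -0.0009, "dy": 0.0, "dz": 0.0, "twist": 0.0},
    {"jaw": -1.0, "dx": -0.0009, "dy": 0.0, "dz": 0.0, "twist": 0.0},
    {"jaw": -1.0, "dx": 0.0, "dy": 0.0, "dz": 0.0, "twist": 0.0},
  ],
)

```text
t: 13.22
eef_pos: [0.44, -0.2848, 0.1391]
ee_rot: [-3.142, -0.0, 2.884]
force: [-2.3, -2.1, 2.5]
width: 0.0137
gripper_force: 45.0
```

Request:
move_arm(
  increments=[
    {"jaw": -1.0, "dx": 0.0, "dy": 0.0, "dz": 0.0, "twist": 0.0},
    {"jaw": -1.0, "dx": 0.0, "dy": 0.0, "dz": 0.0, "twist": 0.0},
    {"jaw": -1.0, "dx": 0.0, "dy": 0.0, "dz": 0.0, "twist": 0.0},
    {"jaw": -1.0, "dx": 0.0, "dy": 0.0, "dz": 0.0, "twist": 0.0},
  ],
)

```text
t: 13.55
eef_pos: [0.44, -0.2847, 0.1391]
ee_rot: [3.142, -0.0, 2.884]
force: [-2.1, -2.2, -0.1]
width: 0.0136
gripper_force: 45.0
```

```bash
python3 -c "from h import *; st()"
```

```text
t 13.55 inward mm -2.47 lat -0.59 z 0.1391 F_in -1.48 F_lat -2.7 Fz -0.1 rot [3.1416, -0.0001, 2.8843] M [-0.8354, 0.521, -0.2211] w 0.013595418765000209 44.99034404754639
```

Request:
move_arm(
  increments=[
    {"jaw": 0.0, "dx": 0.0, "dy": 0.0, "dz": 0.0, "twist": 0.0},
    {"jaw": 0.0, "dx": 0.0, "dy": 0.0, "dz": 0.0, "twist": 0.0},
    {"jaw": 0.0, "dx": 0.0, "dy": 0.0, "dz": 0.0, "twist": 0.0},
    {"jaw": 0.0, "dx": 0.0, "dy": 0.0, "dz": 0.0, "twist": 0.0},
    {"jaw": 0.0, "dx": 0.0, "dy": 0.0, "dz": 0.0, "twist": 0.0},
    {"jaw": 0.0, "dx": 0.0, "dy": 0.0, "dz": 0.0, "twist": 0.0},
    {"jaw": 0.0, "dx": 0.0, "dy": 0.0, "dz": 0.0, "twist": 0.0},
    {"jaw": 0.0, "dx": 0.0, "dy": 0.0, "dz": 0.0, "twist": 0.0},
  ],
)

```text
t: 14.22
eef_pos: [0.44, -0.2847, 0.1392]
ee_rot: [3.142, 0.0, 2.884]
force: [-0.4, -0.4, 0.6]
width: 0.0435
gripper_force: 0.0
```

```bash
python3 -c "from h import *; st()
im=arm.grab_frame('wrist'); cv2.imwrite('pics/w4.png',cv2.resize(im,(800,600)))"
```

```text
t 14.2167 inward mm -2.4 lat -0.53 z 0.1392 F_in -0.27 F_lat -0.49 Fz 0.55 rot [3.1416, 0.0, 2.8844] M [-0.0251, -0.0223, 0.0451] w 0.043463197233230305 0.0
```

View pics/w4.png

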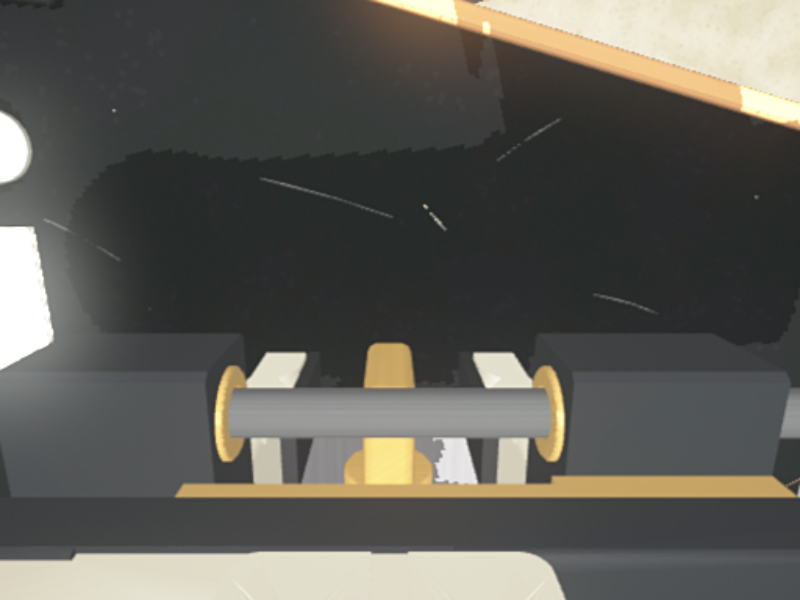

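The fingers stand clear of the tang, which is centred at about (389,400). Now raising the tool.

Request:
move_arm(
  increments=[
    {"jaw": 0.0, "dx": 0.0, "dy": 0.0, "dz": -0.01, "twist": 0.0},
    {"jaw": 0.0, "dx": 0.0, "dy": 0.0, "dz": -0.02, "twist": 0.0},
    {"jaw": 0.0, "dx": 0.0, "dy": 0.0, "dz": -0.03, "twist": 0.0},
    {"jaw": 0.0, "dx": 0.0, "dy": 0.0, "dz": -0.03, "twist": 0.0},
    {"jaw": 0.0, "dx": 0.0, "dy": 0.0, "dz": -0.01, "twist": 0.0},
    {"jaw": 0.0, "dx": 0.0, "dy": 0.0, "dz": 0.0, "twist": 0.0},
    {"jaw": 0.0, "dx": 0.0, "dy": 0.0, "dz": 0.0, "twist": 0.0},
    {"jaw": 0.0, "dx": 0.0, "dy": 0.0, "dz": 0.0, "twist": 0.0},
    {"jaw": 0.0, "dx": 0.0, "dy": 0.0, "dz": 0.0, "twist": 0.0},
  ],
)

```text
t: 15.02
eef_pos: [0.4394, -0.2845, 0.2381]
ee_rot: [3.141, -0.002, 2.884]
force: [0.2, -0.8, -0.7]
width: 0.0434
gripper_force: 0.0
```

```bash
python3 -c "from h import *; st(); print(arm.job_done())"
```

```text
t 15.0167 inward mm -3.06 lat -0.53 z 0.2381 F_in 0.41 F_lat -0.67 Fz -0.72 rot [3.1414, -0.002, 2.8842] M [-0.0013, -0.0337, -0.0013] w 0.04341627691603018 0.0
the job is handed in; nothing more can be done
None
```

I pressed the shaft on its inner stop, then its outer stop (wrist readings of about 10–12 N, each held over half a second), left it within about 0.1 mm of midway by the arm's readings (end float about 12 mm), let go, and handed the job in at 15 s without going near the bottles.

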